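Snap the last plate into the laser-marking pallet

ROBOT

A 7-joint arm with a two-finger parallel gripper is mounted at the origin on a cart in front of the work surface, level with it; the furniture and walls round the work are solid. World frame = base frame: x ahead of the robot, y to its left, z up, the work surface at z = 0. Lengths are in m, angles in degrees, forces in N, time in s.
With the tool pointing down it reaches from about 0.425 to 0.875 m from the base axis. Payload 4.7 kg.
Tool frame: the origin (TCP) lies on the mounting face of the last link; the fingertips stand 182 mm ahead of it and the grasp point (between the pads) lies 164 mm ahead of it; z points along the fingers, y is the line along which they close (so a half turn about z gives the same grasp; the last joint's range is limited). The gripper opens to 87 mm and grips with 3 to 60 N. Pads are 19 mm wide; open, the fingers measure 117 mm over their backs; the gripper's body (75 mm by 190 mm) begins 51 mm behind the grasp point.
Start: joints at [-73.104, 18.392, -4.016, 83.108, 1.295, 78.541, -3.26], TCP at [0.18, 0.625, 0.405] pointing down, gripper open.
Joint ranges: [-163.93, 163.93], [-17.29, 119.83], [-79.2, 71.16], [3.27, 140.29], [-89.18, 269.18], [5.43, 117.66], [-154.24, 154.24]. Speed limits (degrees/s): [147.25, 147.25, 180, 180, 180, 180, 180].

INTERFACE

Orientations are given as [roll, pitch, yaw] about the fixed x, y, z axes, in that order (R = Rz(yaw) Ry(pitch) Rx(roll)).
In Python, from cell import env gives the robot as it stands.
- The arm moves only by the tool servo_tool, never from a script. Its argument "plan" is a list of rows, each an object with "xyz": the shift along the tool's x, y, z in cm, a list of three; "twist": the turn, a rotation vector about the tool's x, y, z in degrees, a list of three; "jaw": the closure, from 0 (fully open) to 1 (shut). In form: [{"xyz": [x, y, z], "twist": [wx, wy, wz], "jaw": jaw}, ...]. A call has 1 to 10 rows; each row is the pose to reach, as a shift and turn from the pose commanded when the call began, along the tool's axes at that moment; what a row does not reach only later rows make up. A row lasts 1/12 s, in which the tool goes at most 41.7 mm and 7.16 degrees, less where a joint would pass 70% of its speed; a pose out of reach is approached as far as the arm can. A call with a gripper value outside its range is refused whole. The fingers move at their own pace and stop on an object; "newtons" is the grip in N (left out, the last holds). Time passes only in rows, so rows that repeat a pose let the fingers close. It gives the time, the measured TCP pose, the force, the opening and the grip force at its end, in the units of the state.
- env.get_obs(): the state, without advancing time (a new reading comes with each control period).
- env.read_camera(name): name is "scene" or "top" or "wrist"; returns a dict with "img" (480x640x3 uint8, red, green, blue), "camera_matrix" (3x3 intrinsics, pixels), "R" (3x3) and "t" (3): a world point X has camera coordinates R X + t. Camera axes: x right, y down, z forward; pixel columns grow to the right and rows downward; lengths in m; the calibration is good to about 2 mm. The wrist camera is an equidistant fisheye: a pixel r from the principal point sees the ray r / f radians off the axis. A picture is of the moment at which its call begins. There is no depth.
- env.sign_off(): hands the job in; it is judged then, once.
The state is a dict: "time_s": time; "qpos": joint angles; "joint_velocities": joint speeds; "effort": joint torques, N m; "tool_pos": TCP position; "tool_rot": TCP orientation; "force": force on the tool from outside, world axes, zero at the start; "wrist_torque": the same for the moment, N m; "grip_width": finger opening in m; "grasp_force": force on a finger pad.
Only numpy, scipy, OpenCV 4.12 (cv2) and the standard library are available. Lean on these libraries where they do the work, as an engineer would, in place of code of your own. Each camera call takes 0.05 s, during which the arm holds its last target. There are 200 camera calls.

TASK

Put the loose plate, dark face up, into the empty nest on the marking pallet: hook one end under the fixed lip, then press the other end down, without forcing it, until the spring catch gives way and snaps back over the plate, so that it lies flat and fully home. Leave the plate that is already in the other nest where it is.

Things in the scene. Friction and masses are not known exactly. Their poses are not given: they have to be found in the camera images.
- plate: loose plate to be loaded: flat white bar with a dark panel on its upper face, 25 x 60 x 8.5 mm, 30 g, lying on the worktop. Origin: centre of its underside; y along its 60 mm length (both ends alike, either may be hooked), z up out of the dark face.
- plate_done: the like plate already snapped into the other nest, 92 mm beside the empty one; origin and axes as those of the loose plate.
- pallet: fixed aluminium plate 150 x 205 x 10 mm on the worktop, carrying two like dark steel nests side by side, 92 mm apart; either may be the empty one. Origin: centre of its underside; y along its 205 mm, z up.
- nest_empty: the empty nest. Origin: centre of its underside, on the pallet's top; z up, x along the nest towards the hook end. The plate lies along x on a bed 16 mm above the origin, 20 mm wide from x = -32 to +14 mm, so fingers can pass at both sides of the plate. As lip and catch both overhang, hook the +x end under the lip with the other end 20 to 24 degrees up, then let that end down.
- nest_empty_bed (a point): point on the empty nest's bed at x = y = 0 of the nest, axes as the nest's; when home the plate's origin is within 1.5 mm of it. Pocket: back wall at x = +31 mm, side cheeks 27.8 mm apart from x = +15 to +31 with flared mouths from +7; catch-end guides 28.4 mm apart from x = -38 to -23, 9 mm high, with flared lead-ins up to 17 mm above the bed.
- nest_empty_lip (a point): middle of the lower front edge of the fixed lip at the hook end (nest x = +26 mm, 11 mm above the bed). The lip is 36 mm wide and 5 mm thick and overhangs the pocket by 5 mm.
- catch_empty_nose (a point): middle of the lower front edge of the catch's steel nose (nest x = -26 mm, 10 mm above the bed while sprung out). Nose 15 mm wide; above a 1.2 mm land it slopes back at 52 degrees to 17.7 mm above the bed. A hooked plate rests on this slope at about 15 degrees. The housing behind reaches x = -71 mm, 23 mm above the bed.
- catch_empty (a joint): the empty nest's sprung bolt with red finger pull: 0 = sprung out over the pocket (as at the start), to 0.007 m = pushed back. Pressing on the hooked plate 10 to 18 mm from its middle towards the catch drives the bolt back about 4 mm; at the peak this takes 10 to 16 N, then the force falls, the plate drops to the bed and the bolt springs back over it. Over 45 N dents the plate.

How it is judged (in metres and radians):
At the end, for the whole second after the job is handed in: The loose plate lies at rest, dark face up, in the empty nest: its origin within 3 mm of the nest's centre along and across and within 1.5 mm of bed height, level within 0.05 rad, lengthwise within 0.12 rad of the nest, and that nest's catch sprung back to within 1 mm of fully out (value of joint catch_empty below 0.001 m and z of plate in the frame of nest_empty between 0.0145 and 0.0175 m and x of plate in the frame of nest_empty between -0.003 and 0.003 m and y of plate in the frame of nest_empty between -0.003 and 0.003 m and angle between plate's own z axis and vertical below 0.05 rad and angle between the y axis of plate and the x axis of nest_empty, either way round below 0.12 rad and linear speed of plate below 0.01 m/s); the robot touches nothing.
It fails at once if the plate already in the other nest is moved by more than 5 mm (distance of plate_done from where it was at the start of the episode above 0.005 m).
It fails at once if the loose plate is forced into the nest with more than 45 N (contact force between plate and nest_empty above 45 N).
It also fails if it takes over 48 s, if anything falls off the work surface, if the arm or the gripper's body presses on something with over 40 N, if the wrist force passes 120 N, or if a joint passes its speed limit or range.

## Working session

There is one attempt and no reset: what is moved stays moved. The work goes in short steps, Python scripts to look and compute and a tool call to move; the robot and the scene stay as the last step left them, time stands still between calls to the robot, and variables do not carry over. Pictures are saved under pics/ and viewed, at most 10 in all, crops included, and the job is handed in when it is done.

Besides the shell and the picture viewer there is one more tool, called after "Request:" as name(argument=value, ...), one argument or row to a line, values as JSON. servo_tool: Moves the arm, as the interface text tells. Its arguments: {"type":"object","properties":{"plan":{"type":"array","items":{"type":"object","properties":{"xyz":{"type":"array","items":{"type":"number"}},"twist":{"type":"array","items":{"type":"number"}},"jaw":{"type":"number"}}}},"newtons":{"type":"number"}},"required":["plan"]}

```bash
mkdir -p pics; python3 - <<'E'
from cell import env
import cv2,pickle
o=env.get_obs(); print({k:o[k] for k in('time_s','tool_pos','tool_rot','force','grip_width')})
for n in('scene','top'):
    c=env.read_camera(n); pickle.dump(c,open(f'{n}0.pkl','wb')); cv2.imwrite(f'pics/{n}0.png',c['img'][:,:,::-1]); print(n,c['camera_matrix'],c['R'],c['t'])
E
```

```text
{'time_s': 0.0, 'tool_pos': array([0.1800972 , 0.62433335, 0.40364338]), 'tool_rot': array([-1.79888968e+02,  7.11798816e-03,  1.63913950e+02]), 'force': array([ 0.70865739,  0.83401346, -0.62708934]), 'grip_width': 0.08703631514028923}
scene [[602.99500289   0.         316.37457759]
 [  0.         602.99500289 232.00163513]
 [  0.           0.           1.        ]] [[ 0.84991091 -0.52691665 -0.00320722]
 [-0.36134876 -0.57840009 -0.73135518]
 [ 0.38350817  0.62274567 -0.68198923]] [-0.42063156  0.29549155  0.60093089]
top [[620.71462216   0.         324.51140788]
 [  0.         620.71462216 239.15422296]
 [  0.           0.           1.        ]] [[ 0.00821902 -0.99959528 -0.02723459]
 [-0.99875313 -0.00686487 -0.04944746]
 [ 0.04924049  0.02760705 -0.99840534]] [0.10614191 0.53986059 0.88708846]
```

View pics/top0.png

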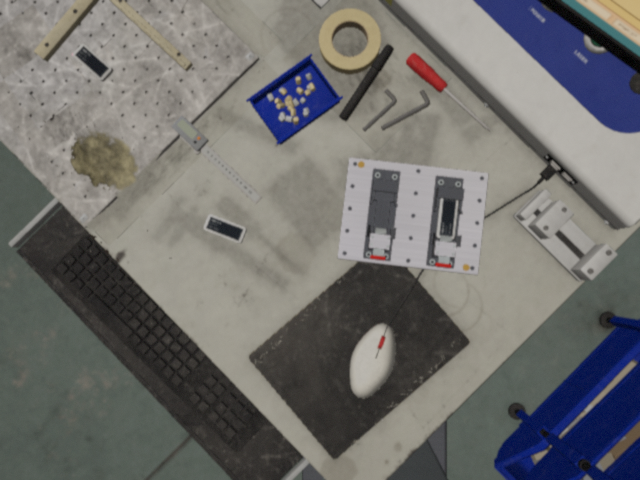

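View pics/scene0.png

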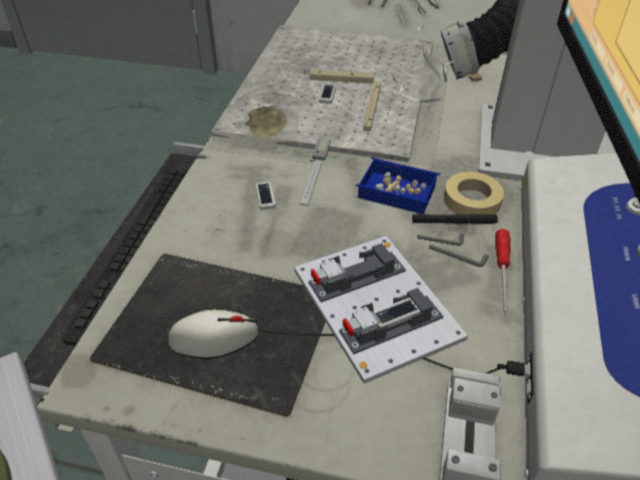

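```bash
cat > h.py <<'E'
import numpy as np,pickle,cv2
def load(n): return pickle.load(open(n+'.pkl','rb'))
def ray(c,uv):
    K=c['camera_matrix']; d=np.linalg.inv(K)@[uv[0],uv[1],1]; R=c['R']
    return -R.T@c['t'], R.T@d
def at(c,uv,z):
    o,d=ray(c,uv); return o+d*(z-o[2])/d[2]
def proj(c,X):
    p=c['camera_matrix']@(c['R']@np.asarray(X)+c['t']); return p[:2]/p[2]
E
python3 - <<'E'
from h import *
t=load('top0')['img'][:,:,::-1]; s=load('scene0')['img'][:,:,::-1]
f=lambda im,x,y,w,h,k:cv2.resize(im[y:y+h,x:x+w],None,fx=k,fy=k,interpolation=cv2.INTER_CUBIC)
a=np.zeros((600,800,3),np.uint8)
a[:400,:528]=f(t,336,150,160,130,4)[:400,:528] if 0 else cv2.resize(t[155:280,335:500],(528,400),interpolation=cv2.INTER_CUBIC)
a[:240,530:770]=f(t,200,205,48,48,5)
a[245:485,530:770]=f(t,70,38,48,48,5)
cv2.imwrite('pics/crop1.png',a)
b=cv2.resize(s[230:380,285:475],(760,600),interpolation=cv2.INTER_CUBIC); cv2.imwrite('pics/crop2.png',b)
E
```

```text
(no output)
```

View pics/crop1.png

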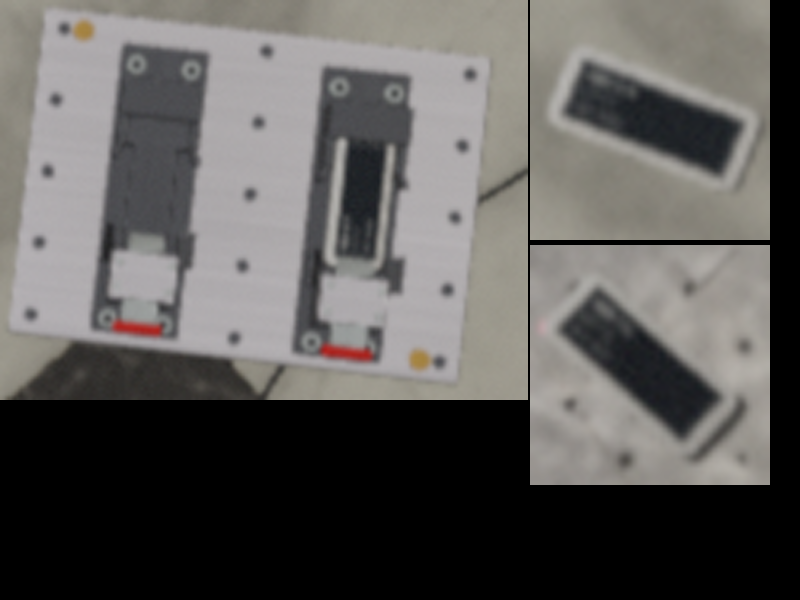

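View pics/crop2.png

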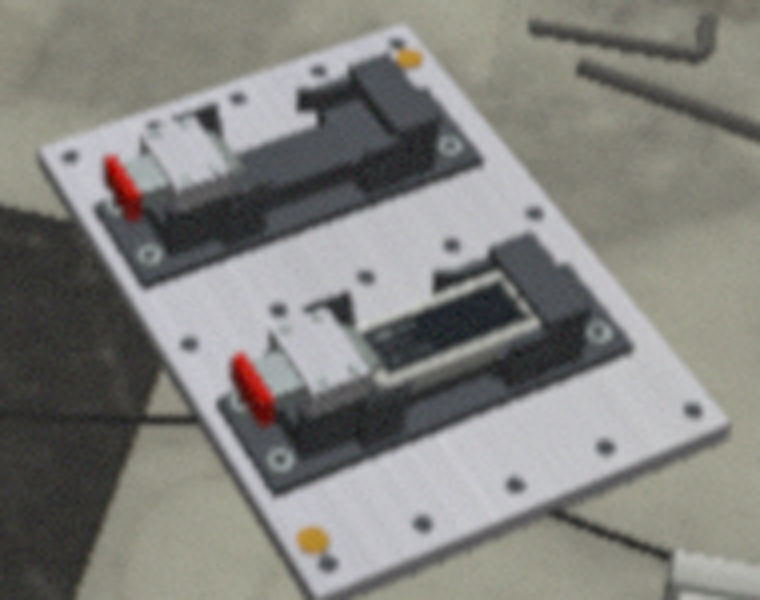

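```bash
python3 - <<'E'
from h import *
from scipy.optimize import least_squares
T,S=load('top0'),load('scene0')
def panel(c,x,y,w,h,z):
    g=cv2.cvtColor(c['img'],cv2.COLOR_RGB2GRAY)
    k=8; r=cv2.resize(g[y:y+h,x:x+w],None,fx=k,fy=k,interpolation=cv2.INTER_CUBIC)
    m=(r<110).astype(np.uint8)
    cs,_=cv2.findContours(m,0,1); q=max(cs,key=cv2.contourArea)
    b=cv2.approxPolyDP(q,0,True)
    b=cv2.boxPoints(cv2.minAreaRect(q)) if c is T else q[:,0].astype(float)
    b=(b+.5)/k-.5+[x,y]
    P=np.array([at(c,p,z) for p in b])
    (cx,cy),(W,H),a=cv2.minAreaRect((P[:,:2]*1e4).astype(np.float32)); bp=cv2.boxPoints(((cx,cy),(W,H),a))/1e4
    e=[bp[1]-bp[0],bp[2]-bp[1]]; L=max(e,key=np.linalg.norm)
    print(np.array([cx,cy])/1e4,W/1e4,H/1e4,np.degrees(np.arctan2(L[1],L[0])))
panel(T,200,205,48,48,.0085); panel(S,250,175,30,40,.0085)
panel(T,72,40,42,42,.0085); panel(S,315,80,22,25,.0085)
tc=np.array([[43,10],[490,57],[457,382],[10,330]])/3.2+[335,155]
sc=np.array([[405,25],[728,430],[318,600],[40,150]])/4+[285,230]
loc=np.array([[75,102.5],[75,-102.5],[-75,-102.5],[-75,102.5]])/1e3
def W(p): 
    c,s=np.cos(p[2]),np.sin(p[2]); return np.c_[loc@np.array([[c,s],[-s,c]])+p[:2],np.full(4,.01)]
for nm,L in(('T',[(T,tc)]),('S',[(S,sc)]),('both',[(T,tc),(S,sc)])):
    f=lambda p:np.concatenate([(np.array([proj(c,X) for X in W(p)])-u).ravel() for c,u in L])
    r=least_squares(f,[.6,-.05,0]); print(nm,r.x[:2],np.degrees(r.x[2]),np.abs(r.fun).round(1).max())
E
```

```text
[0.55450894 0.25801758] 0.05140380249023437 0.018194297790527343 69.05836
[0.55783452 0.26003669] 0.05044794311523437 0.017735530090332033 68.81709
[0.8041729  0.46201592] 0.052415850830078124 0.019063436889648438 48.626873
[0.81607363 0.47745767] 0.05175669555664063 0.01841531982421875 48.471924
T [ 0.57450171 -0.01824753] -5.927113039542739 0.8
S [ 0.57719869 -0.01918147] -6.629122428860548 1.5
both [ 0.57586717 -0.01885667] -6.247973168165613 2.2
```

The top view shows the loose plate at about (225,229) and the pallet at (415,215). The empty nest is the left one, with its hook end at the top and its red pull at the bottom. The look-alike at (93,62) gives different positions in the two cameras and lies beyond reach, so it is not the loose plate. The scene view agrees, with the plate at (265,194) and the empty nest at about (360,270). Next I'll work out the move to hover over the plate.

```bash
cat >> h.py <<'E'
from scipy.spatial.transform import Rotation as Ro
def down(yaw,tilt=0): # tool x along yaw; tilt>0 raises the tool -x end of the held plate
    return Ro.from_euler('xyz',[180,0,yaw],degrees=True)*Ro.from_rotvec([0,-tilt,0],degrees=True)
def go(o,p,R):
    R0=Ro.from_euler('xyz',o['tool_rot'],degrees=True)
    print('xyz cm',(R0.inv().apply(np.asarray(p)-o['tool_pos'])*100).round(2),'twist',(R0.inv()*R).as_rotvec(degrees=True).round(2))
def show(o): print({k:np.round(o[k],4).tolist() for k in('time_s','tool_pos','tool_rot','force','grip_width','grasp_force')})
E
python3 - <<'E'
from h import *; from cell import env
o=env.get_obs(); go(o,[.5526,.2513,.33],down(69))
E
```

```text
xyz cm [-46.13 -25.51   7.43] twist [-7.000e-02  9.000e-02  9.491e+01]
```

Request:
servo_tool(
  plan=[
    {"xyz":[-46.1,-25.5,7.4],"twist":[0,0,94.9],"jaw":0},
    {"xyz":[-46.1,-25.5,7.4],"twist":[0,0,94.9],"jaw":0},
    {"xyz":[-46.1,-25.5,7.4],"twist":[0,0,94.9],"jaw":0},
    {"xyz":[-46.1,-25.5,7.4],"twist":[0,0,94.9],"jaw":0},
    {"xyz":[-46.1,-25.5,7.4],"twist":[0,0,94.9],"jaw":0},
    {"xyz":[-46.1,-25.5,7.4],"twist":[0,0,94.9],"jaw":0},
    {"xyz":[-46.1,-25.5,7.4],"twist":[0,0,94.9],"jaw":0},
    {"xyz":[-46.1,-25.5,7.4],"twist":[0,0,94.9],"jaw":0},
    {"xyz":[-46.1,-25.5,7.4],"twist":[0,0,94.9],"jaw":0},
    {"xyz":[-46.1,-25.5,7.4],"twist":[0,0,94.9],"jaw":0},
  ],
)

```text
time_s: 0.93
tool_pos: [0.4727, 0.3308, 0.3464]
tool_rot: [-180.0, -0.0, 91.9]
force: [0.5, 0.9, -0.1]
grip_width: 0.0871
grasp_force: 0.0
```

```bash
python3 - <<'E'
from h import *; from cell import env
o=env.get_obs(); show(o); go(o,[.5526,.2513,.33],down(69))
E
```

```text
{'time_s': 0.9333, 'tool_pos': [0.4727, 0.3308, 0.3464], 'tool_rot': [-179.9876, -0.0036, 91.9451], 'force': [0.4516, 0.9283, -0.0669], 'grip_width': 0.0871, 'grasp_force': 0.0}
xyz cm [-8.22  7.72  1.64] twist [-1.000e-02 -0.000e+00  2.295e+01]
```

Request:
servo_tool(
  plan=[
    {"xyz":[-8.2,7.7,1.6],"twist":[0,0,22.9],"jaw":0},
    {"xyz":[-8.2,7.7,1.6],"twist":[0,0,22.9],"jaw":0},
    {"xyz":[-8.2,7.7,1.6],"twist":[0,0,22.9],"jaw":0},
    {"xyz":[-8.2,7.7,1.6],"twist":[0,0,22.9],"jaw":0},
    {"xyz":[-8.2,7.7,1.6],"twist":[0,0,22.9],"jaw":0},
    {"xyz":[-8.2,7.7,1.6],"twist":[0,0,22.9],"jaw":0},
    {"xyz":[-8.2,7.7,1.6],"twist":[0,0,22.9],"jaw":0},
  ],
)

```text
time_s: 1.52
tool_pos: [0.5509, 0.2555, 0.3306]
tool_rot: [-179.9, -0.0, 69.6]
force: [0.2, -0.1, 0.1]
grip_width: 0.0869
grasp_force: 0.0
```

```bash
python3 - <<'E'
from h import *; from cell import env
o=env.get_obs(); show(o)
c=env.read_camera('wrist'); pickle.dump(c,open('w1.pkl','wb')); cv2.imwrite('pics/w1.png',c['img'][:,:,::-1]); print(c['camera_matrix'],c['R'],c['t'],-c['R'].T@c['t'])
E
```

```text
{'time_s': 1.5167, 'tool_pos': [0.5509, 0.2555, 0.3306], 'tool_rot': [-179.9364, -0.0269, 69.618], 'force': [0.2472, -0.064, 0.139], 'grip_width': 0.0869, 'grasp_force': 0.0}
[[371.64829954   0.         318.45034535]
 [  0.         371.64829954 239.58802037]
 [  0.           0.           1.        ]] [[ 0.93714077 -0.34894637 -0.00190149]
 [-0.33465423 -0.90027449  0.27841047]
 [-0.09886218 -0.26027346 -0.9604603 ]] [-0.42715704  0.4011555   0.44105795] [0.57815861 0.32689084 0.31112054]
```

View pics/w1.png

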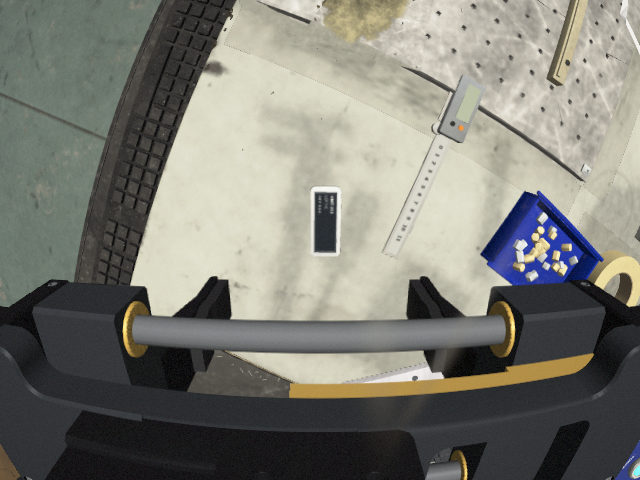

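The wrist view shows the plate at (325,221), almost lined up with the tool, with the open fingers at the bottom. I'll compute its pose from the fisheye image.

```bash
cat >> h.py <<'E'
def wat(c,P,z):
    q=cv2.fisheye.undistortPoints(np.asarray(P,float).reshape(-1,1,2),c['camera_matrix'],np.zeros(4))[:,0]
    d=np.c_[q,np.ones(len(q))]@c['R']; o=-c['R'].T@c['t']; return o+d*((z-o[2])/d[:,2])[:,None]
def rect(P):
    (cx,cy),(W,H),a=cv2.minAreaRect((P[:,:2]*1e4).astype(np.float32)); bp=cv2.boxPoints(((cx,cy),(W,H),a))
    L=max([bp[1]-bp[0],bp[2]-bp[1]],key=np.linalg.norm); return np.array([cx,cy,W,H])/1e4,np.degrees(np.arctan2(L[1],L[0]))%180
def wpanel(c,x,y,w,h,z,th,dark=True,k=8):
    g=cv2.cvtColor(c['img'],cv2.COLOR_RGB2GRAY)
    r=cv2.resize(g[y:y+h,x:x+w],None,fx=k,fy=k,interpolation=cv2.INTER_CUBIC)
    cs,_=cv2.findContours(((r<th) if dark else (r>th)).astype(np.uint8),0,1); q=max(cs,key=cv2.contourArea)[:,0]
    return rect(wat(c,(q+.5)/k-.5+[x,y],z))
E
python3 - <<'E'
from h import *; from cell import env
c=load('w1'); print(wpanel(c,304,180,44,82,.0085,110)); print(wpanel(c,304,180,44,82,.0085,225,False))
g=cv2.cvtColor(c['img'],cv2.COLOR_RGB2GRAY); print(g[220,300:350],g[180:262:2,325])
o=env.get_obs(); show(o)
R=Ro.from_matrix(c['R'].T); print((Ro.from_euler('xyz',o['tool_rot'],degrees=True).inv()*R).as_matrix().round(4))
E
```

```text
(array([0.55738911, 0.25693904, 0.05128802, 0.01798278]), np.float32(69.16819))
(array([0.55801377, 0.2574311 , 0.05956478, 0.02491499]), np.float32(69.533455))
[182 183 183 182 182 181 180 179 179 183 198 224 231 216 153  68  48  48
  45  46  45  48  47  49  47  47  43  49  45  47  50  47  47  48  46  65
 155 222 240 239 225 194 189 187 188 189 187 187 185 184] [184 185 189 209 248 244 126  65  91 100  93  59  80  90  74  45  45  48
  42  49  47  47  48  45  48  46  48  47  42  50  46  42  44  47  45  56
 137 229 209 195 192]
{'time_s': 1.5667, 'tool_pos': [0.5509, 0.2556, 0.3308], 'tool_rot': [-179.9509, -0.0339, 69.6258], 'force': [0.5466, 0.079, 0.3661], 'grip_width': 0.087, 'grasp_force': 0.0}
[[-9.000e-04 -9.603e-01 -2.790e-01]
 [ 1.000e+00 -5.000e-04 -1.200e-03]
 [ 1.000e-03 -2.790e-01  9.603e-01]]
```

```bash
python3 - <<'E'
from h import *; from cell import env
o=env.get_obs(); go(o,[.5544,.2500,.235],down(69.3))
E
```

```text
xyz cm [-0.41  0.53  9.58] twist [-0.05 -0.03  0.33]
```

Request:
servo_tool(
  plan=[
    {"xyz":[-0.4,0.5,4],"twist":[0,0,0.3],"jaw":0.3},
    {"xyz":[-0.4,0.5,8],"twist":[0,0,0.3],"jaw":0.3},
    {"xyz":[-0.4,0.5,9.6],"twist":[0,0,0.3],"jaw":0.3},
    {"xyz":[-0.4,0.5,9.6],"twist":[0,0,0.3],"jaw":0.3},
    {"xyz":[-0.4,0.5,9.6],"twist":[0,0,0.3],"jaw":0.3},
    {"xyz":[-0.4,0.5,9.6],"twist":[0,0,0.3],"jaw":0.3},
  ],
)

```text
time_s: 2.07
tool_pos: [0.5557, 0.2494, 0.2367]
tool_rot: [179.9, -0.1, 69.2]
force: [-0.5, 0.6, -0.7]
grip_width: 0.0624
grasp_force: 0.0
```

```bash
python3 - <<'E'
from h import *; from cell import env
o=env.get_obs(); show(o)
c=env.read_camera('wrist'); pickle.dump(c,open('w2.pkl','wb'))
# expected pixel box of the plate
th=np.radians(69.3); e=np.array([np.cos(th),np.sin(th)]); n=np.array([-e[1],e[0]])
X=np.array([[*(np.array([.5574,.2572])+a*.03*e+b*.0125*n),.0085] for a in(-1,1) for b in(-1,1)])
rv,_=cv2.Rodrigues(c['R']); p=cv2.fisheye.projectPoints(X.reshape(-1,1,3),rv,c['t'].reshape(3,1),c['camera_matrix'],np.zeros(4))[0][:,0]; print(p.round(1))
x0,y0=(p.min(0)-12).astype(int); x1,y1=(p.max(0)+12).astype(int)
print(wpanel(c,x0,y0,x1-x0,y1-y0,.0085,120),wpanel(c,x0,y0,x1-x0,y1-y0,.0085,220,False))
cv2.imwrite('pics/w2.png',c['img'][:,:,::-1])
go(o,[.5544,.2500,.1835],down(69.3))
E
```

```text
{'time_s': 2.0667, 'tool_pos': [0.5557, 0.2494, 0.2367], 'tool_rot': [179.8982, -0.1469, 69.1872], 'force': [-0.4878, 0.6077, -0.7459], 'grip_width': 0.0624, 'grasp_force': 0.0}Traceback (most recent call last):
  File "<stdin>", line 7, in <module>
cv2.error: OpenCV(4.12.0) /io/opencv/modules/calib3d/src/fisheye.cpp:83: error: (-215:Assertion failed) _tvec.getMat().isContinuous() && _rvec.getMat().isContinuous() in function 'projectPoints'
```

```bash
cat >> h.py <<'E'
def wproj(c,X):
    rv,_=cv2.Rodrigues(np.ascontiguousarray(c['R'])); return cv2.fisheye.projectPoints(np.ascontiguousarray(X,float).reshape(-1,1,3),rv.copy(),np.array(c['t'],float).reshape(3,1).copy(),c['camera_matrix'],np.zeros(4))[0][:,0]
E
python3 - <<'E'
from h import *; from cell import env
o=env.get_obs(); show(o); c=load('w2')
th=np.radians(69.3); e=np.array([np.cos(th),np.sin(th)]); n=np.array([-e[1],e[0]])
X=np.array([[*(np.array([.5574,.2572])+a*.03*e+b*.0125*n),.0085] for a in(-1,1) for b in(-1,1)])
p=wproj(c,X); print(p.round(1))
x0,y0=(p.min(0)-12).astype(int); x1,y1=(p.max(0)+12).astype(int)
print(wpanel(c,x0,y0,x1-x0,y1-y0,.0085,120),wpanel(c,x0,y0,x1-x0,y1-y0,.0085,220,False))
cv2.imwrite('pics/w2.png',c['img'][:,:,::-1])
go(o,[.5544,.2500,.1835],down(69.3))
E
```

```text
{'time_s': 2.1167, 'tool_pos': [0.556, 0.2492, 0.2372], 'tool_rot': [179.8586, -0.1912, 69.1637], 'force': [0.5248, 0.2876, 0.5873], 'grip_width': 0.0618, 'grasp_force': 0.0}
[[335.4 299.3]
 [295.  299.3]
 [336.5 203.3]
 [292.8 203.5]]
(array([0.55755039, 0.25700269, 0.05186715, 0.01878446]), np.float32(69.16898)) (array([0.55782085, 0.25788723, 0.05885133, 0.02481671]), np.float32(68.75846))
xyz cm [ 0.   -0.19  5.37] twist [ 0.14 -0.19 -0.14]
```

View pics/w2.png

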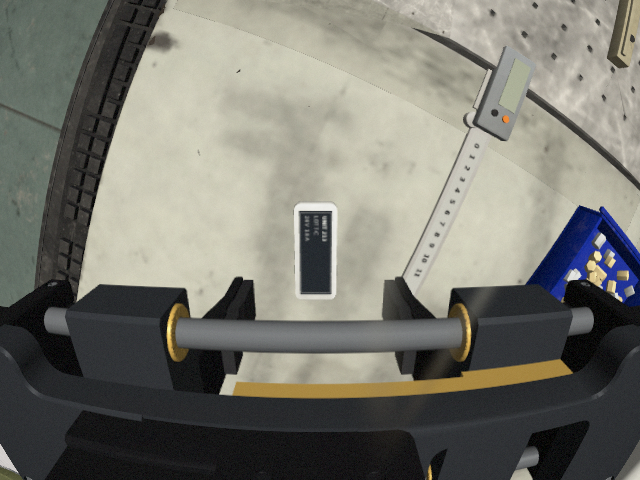

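The plate is at (315,251) between the fingers, and its position repeats to within 0.5 mm. I'll descend and grip.

Request:
servo_tool(
  plan=[
    {"xyz":[0,-0.2,3],"twist":[0,0,0],"jaw":0.3},
    {"xyz":[0,-0.2,5],"twist":[0,0,0],"jaw":0.3},
    {"xyz":[0,-0.2,5.3],"twist":[0,0,0],"jaw":0.3},
    {"xyz":[0,-0.2,5.3],"twist":[0,0,0],"jaw":0.3},
    {"xyz":[0,-0.2,5.3],"twist":[0,0,0],"jaw":0.3},
  ],
  newtons=25,
)

```text
time_s: 2.53
tool_pos: [0.5541, 0.2495, 0.1836]
tool_rot: [179.9, -0.1, 69.1]
force: [0.4, 0.1, 0.6]
grip_width: 0.061
grasp_force: 0.0
```

Request:
servo_tool(
  plan=[
    {"xyz":[0,0,0],"twist":[0,0,0],"jaw":0.9},
    {"xyz":[0,0,0],"twist":[0,0,0],"jaw":0.9},
    {"xyz":[0,0,0],"twist":[0,0,0],"jaw":0.9},
    {"xyz":[0,0,0],"twist":[0,0,0],"jaw":0.9},
    {"xyz":[0,0,0],"twist":[0,0,0],"jaw":0.9},
    {"xyz":[0,0,0],"twist":[0,0,0],"jaw":0.9},
    {"xyz":[0,0,0],"twist":[0,0,0],"jaw":0.9},
  ],
  newtons=25,
)

```text
time_s: 3.12
tool_pos: [0.5537, 0.2493, 0.1827]
tool_rot: [180.0, -0.1, 69.1]
force: [-0.7, 0.7, 5.8]
grip_width: 0.0247
grasp_force: 25.7
```

```bash
python3 - <<'E'
from h import *; from cell import env
o=env.get_obs(); go(o,[.5,.035,.33],down(-6.2))
T=load('top0')
for nm,p in(('hookscrews',[[137,64],[191,70]]),('catch',[[108,318],[168,325]]),('hookR',[[339,87],[395,93]]),('lipfrontEdge',[[125,116],[196,122]])):
    print(nm,[at(T,np.array(q)/3.2+[335,155],.014 if nm!='lipfrontEdge' else .042).round(4)[:2].tolist() for q in p])
E
```

```text
xyz cm [-21.92   2.64 -14.76] twist [-2.00e-02 -1.00e-01  7.53e+01]
hookscrews [[0.6333, 0.0332], [0.6306, 0.0087]]
catch [[0.5174, 0.0459], [0.5145, 0.0188]]
hookR [[0.6231, -0.0584], [0.6205, -0.0837]]
lipfrontEdge [[0.6059, 0.0401], [0.6034, 0.0088]]
```

Request:
servo_tool(
  plan=[
    {"xyz":[0,0,-4],"twist":[0,0,0],"jaw":0.9},
    {"xyz":[-2,0,-8],"twist":[0,0,7],"jaw":0.9},
    {"xyz":[-5,1,-11],"twist":[0,0,14],"jaw":0.9},
    {"xyz":[-9,1.5,-13],"twist":[0,0,21],"jaw":0.9},
    {"xyz":[-13,2,-14.8],"twist":[0,0,28],"jaw":0.9},
    {"xyz":[-17,2.6,-14.8],"twist":[0,0,35],"jaw":0.9},
    {"xyz":[-21.9,2.6,-14.8],"twist":[0,0,42],"jaw":0.9},
    {"xyz":[-21.9,2.6,-14.8],"twist":[0,0,49],"jaw":0.9},
    {"xyz":[-21.9,2.6,-14.8],"twist":[0,0,56],"jaw":0.9},
    {"xyz":[-21.9,2.6,-14.8],"twist":[0,0,63],"jaw":0.9},
  ],
)

```text
time_s: 3.95
tool_pos: [0.4989, 0.033, 0.3298]
tool_rot: [-179.9, -0.0, 5.5]
force: [0.7, 0.6, 0.1]
grip_width: 0.025
grasp_force: 25.0
```

Request:
servo_tool(
  plan=[
    {"xyz":[0,0,0],"twist":[0,0,6],"jaw":0.9},
    {"xyz":[0,0,0],"twist":[0,0,12.3],"jaw":0.9},
    {"xyz":[0,0,0],"twist":[0,0,12.3],"jaw":0.9},
    {"xyz":[0,0,0],"twist":[0,0,12.3],"jaw":0.9},
    {"xyz":[0,0,0],"twist":[0,0,12.3],"jaw":0.9},
    {"xyz":[0,0,0],"twist":[0,0,12.3],"jaw":0.9},
  ],
)

```text
time_s: 4.45
tool_pos: [0.4994, 0.0351, 0.3297]
tool_rot: [180.0, 0.0, -6.1]
force: [0.1, -0.1, -0.2]
grip_width: 0.0249
grasp_force: 25.0
```

```bash
python3 - <<'E'
from h import *; from cell import env
o=env.get_obs(); show(o)
c=env.read_camera('wrist'); pickle.dump(c,open('w3.pkl','wb')); cv2.imwrite('pics/w3.png',c['img'][:,:,::-1])
E
```

```text
{'time_s': 4.45, 'tool_pos': [0.4994, 0.0351, 0.3297], 'tool_rot': [179.995, 0.0085, -6.0987], 'force': [0.0882, -0.0785, -0.2074], 'grip_width': 0.0249, 'grasp_force': 24.9979}
```

View pics/w3.png

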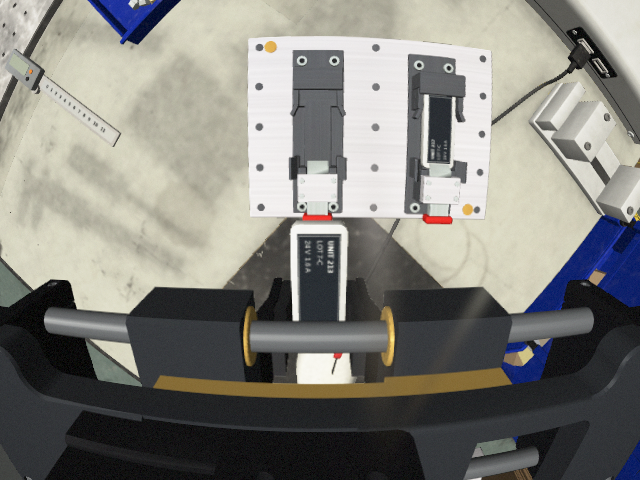

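The wrist view shows the empty nest with its hook end at (318,80) and catch at (318,190), plate_done at (438,130), and the held plate at (318,285), straight in the grip. I'll overlay the nest model at my estimated pose on an enlarged crop to check it.

```bash
cat > ov.py <<'E'
from h import *
def nestpts(cx,cy,yaw,P):
    a=np.radians(yaw); e=np.array([np.cos(a),np.sin(a)]); n=np.array([-e[1],e[0]])
    return np.array([[*(np.array([cx,cy])+x*e/1e3+y*n/1e3),.026+z/1e3] for x,y,z in P])
M={'lipfront top':[(26,18,16),(26,-18,16)],'bedL':[(-26,10,0),(14,10,0)],'bedR':[(-26,-10,0),(14,-10,0)],
 'gdL':[(-38,14.2,9),(-23,14.2,9)],'gdR':[(-38,-14.2,9),(-23,-14.2,9)],'ckL':[(15,13.9,9),(26,13.9,9)],'ckR':[(15,-13.9,9),(26,-13.9,9)],'nose':[(-26,7.5,10),(-26,-7.5,10)]}
E
python3 - <<'E'
from ov import *
c=load('w3'); im=c['img'][:,:,::-1]
k=6; big=cv2.resize(im,None,fx=k,fy=k,interpolation=cv2.INTER_CUBIC)
for nm,P in M.items():
    q=(wproj(c,nestpts(.5792,.0272,-6.2,P))+.5)*k
    cv2.line(big,*[tuple(int(v) for v in r) for r in q],(0,255,255) if 'lip' in nm or 'nose' in nm else (0,255,0),1)
cv2.imwrite('pics/w3c.png',np.hstack([big[45*k:140*k,286*k:351*k],big[125*k:220*k,286*k:351*k]]))
T=[[248,38],[492,48],[487,220],[249,217]]
P=wat(c,T,.01); print(P[:,:2].round(4).tolist(),rect(P))
# held plate
o=dict(pos=np.array([.4994,.0351,.3297])); zt=.3297-.1742
r=wpanel(c,284,216,72,70,zt,120); r2=wpanel(c,280,215,76,70,zt,200,False); print(r,r2)
f=lambda p:(down(-6.1).inv().apply(np.r_[p,zt]-o['pos'])).round(4)
g=cv2.cvtColor(c['img'],cv2.COLOR_RGB2GRAY); print(g[216:240,319],g[260,284:356])
for u in [(294,260),(344,260),(319,222.5)]: print(f(wat(c,[u],zt)[0,:2]))
E
```

```text
[[0.6632, 0.0743], [0.643, -0.1298], [0.4912, -0.1151], [0.515, 0.0917]] (array([ 0.578873  , -0.02041667,  0.20816926,  0.15249335]), np.float32(83.43561))
(array([0.52189746, 0.03246408, 0.01858655, 0.02419338]), np.float32(173.85736)) (array([0.52443389, 0.03224222, 0.02485864, 0.02845154]), np.float32(173.58125))
[105 107 111 114 122 138 153 172 204 248 247 247 246 246 246 246 246 218
  91  83 113  54  45  50] [ 71  70  69  72  71  72 168 248 247 245 246 245 245 174 119  90  53  45
  47  46  59  95 101  82  84  77  61  48  47  46  47  46  47  60  97 149
 103  76  53  46  45  47  46  74 103  95  55  55  72  60  52  46  43  47
  76 102 168 234 235 235 236 234 229 125  73  71  68  69  70  73  73  76]
[ 0.0228 -0.0106  0.1742]
[0.0228 0.0115 0.1742]
[0.0398 0.0004 0.1742]
```

View pics/w3c.png

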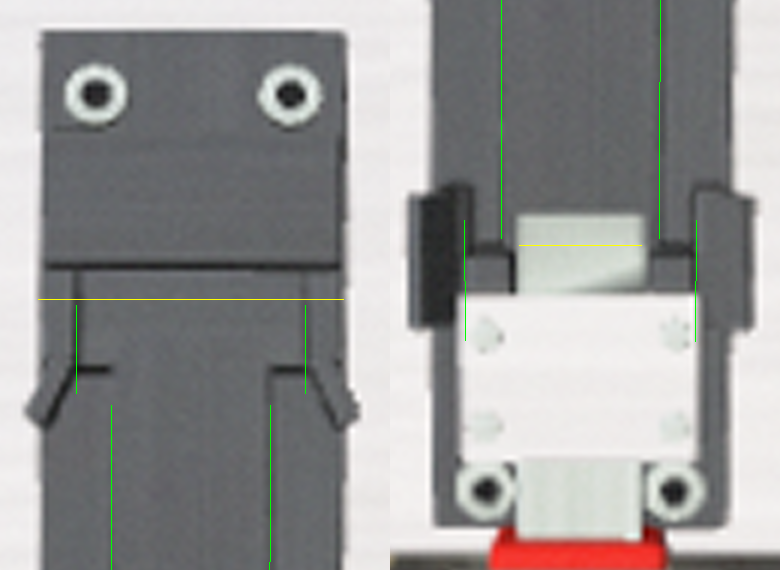

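The overlay shows the sides lining up. The lip edge, nose and bed end all sit about 5 px above the model, so the nest lies about 4 mm farther along +x than estimated. I'll fit the pose from these features.

```bash
python3 - <<'E'
from ov import *
from scipy.optimize import least_squares
c=load('w3')
L=[((26,18,16),(42,264)),((26,-18,16),(343,264)),((14,10,0),(112,371)),((14,-10,0),(268,371))]
Rr=[((-26,7.5,10),(517,214)),((-26,-7.5,10),(644,214))]
P=[p for p,_ in L+Rr]; U=np.array([[286+x/6-.5,45+y/6-.5] for _,(x,y) in L]+[[286+(x-390)/6-.5,125+y/6-.5] for _,(x,y) in Rr])
f=lambda p:(wproj(c,nestpts(p[0],p[1],p[2]*10,P))-U).ravel()
r=least_squares(f,[.58,.027,-.6]); print(r.x[:2],r.x[2]*10,r.fun.reshape(-1,2).round(1).tolist())
# held plate: front top edge rows/edges in tool frame
zt=.1555
for u in [(290.2,260),(346.6,260),(319,224.3)]:
    print(down(-6.1).inv().apply(np.r_[wat(c,[u],zt)[0,:2],zt]-[.4994,.0351,.3297]).round(4))
E
```

```text
[0.58338726 0.02671631] -6.301277462613343 [[-0.5, 0.1], [0.1, 0.2], [-0.1, 0.3], [0.6, 0.3], [0.3, -0.5], [-0.4, -0.4]]
[ 0.0228 -0.0123  0.1742]
[0.0228 0.0126 0.1742]
[0.039  0.0004 0.1742]
```

```bash
cat > pl.py <<'E'
from ov import *
from cell import env
NX,NY,YAW=.5834,.0267,-6.3
OFF=np.array([.0089,.00015,.1827])
def tcp(X0,Z0,th,off=OFF):
    R=down(YAW,th); return nestpts(NX,NY,YAW,[(X0,0,Z0)])[0]-R.apply(off),R
def where(o,off=OFF): # plate origin in nest frame (mm) for held plate
    R=Ro.from_euler('xyz',o['tool_rot'],degrees=True); p=o['tool_pos']+R.apply(off)-[NX,NY,.026]
    print('plate in nest mm',(Ro.from_euler('z',YAW,degrees=True).inv().apply(p)*1e3).round(2),'tilt/yaw',(down(YAW).inv()*R).as_rotvec(degrees=True).round(2))
E
python3 - <<'E'
from pl import *
o=env.get_obs(); show(o); where(o); go(o,*tcp(-12,45,22))
E
```

```text
{'time_s': 4.5, 'tool_pos': [0.4995, 0.0351, 0.3297], 'tool_rot': [179.9954, 0.003, -6.1242], 'force': [-0.7993, 0.0646, -0.0387], 'grip_width': 0.0242, 'grasp_force': 24.9979}
plate in nest mm [-75.46  -0.99 121.  ] tilt/yaw [-0.   -0.   -0.18]
xyz cm [13.25 -0.06  8.6 ] twist [  0.04 -22.     0.17]
```

Request:
servo_tool(
  plan=[
    {"xyz":[3,0,0],"twist":[0,-6,0],"jaw":0.9},
    {"xyz":[6,0,1],"twist":[0,-12,0.2],"jaw":0.9},
    {"xyz":[9,0,3],"twist":[0,-18,0.2],"jaw":0.9},
    {"xyz":[12,0,6],"twist":[0,-22,0.2],"jaw":0.9},
    {"xyz":[13.25,-0.06,8.6],"twist":[0,-22,0.2],"jaw":0.9},
    {"xyz":[13.25,-0.06,8.6],"twist":[0,-22,0.2],"jaw":0.9},
    {"xyz":[13.25,-0.06,8.6],"twist":[0,-22,0.2],"jaw":0.9},
    {"xyz":[13.25,-0.06,8.6],"twist":[0,-22,0.2],"jaw":0.9},
    {"xyz":[13.25,-0.06,8.6],"twist":[0,-22,0.2],"jaw":0.9},
  ],
)

```text
time_s: 5.25
tool_pos: [0.6311, 0.0214, 0.2465]
tool_rot: [-179.9, 21.8, -6.4]
force: [0.0, -0.4, -0.0]
grip_width: 0.0245
grasp_force: 25.0
```

```bash
python3 - <<'E'
from pl import *
c=env.read_camera('wrist'); pickle.dump(c,open('w4.pkl','wb')); 
o=env.get_obs(); show(o); where(o); go(o,*tcp(-9.8,14.8,22))
E
```

```text
{'time_s': 5.3, 'tool_pos': [0.6311, 0.0215, 0.2467], 'tool_rot': [-179.9115, 21.7913, -6.3481], 'force': [0.6103, 0.257, 0.1074], 'grip_width': 0.0248, 'grasp_force': 24.9981}
plate in nest mm [-11.54   0.22  47.74] tilt/yaw [  0.1  -21.79   0.06]
xyz cm [ 1.45 -0.01  2.99] twist [-0.11 -0.21 -0.04]
```

Request:
servo_tool(
  plan=[
    {"xyz":[0.7,0,1.5],"twist":[0,-0.2,0],"jaw":0.9},
    {"xyz":[1.45,0,2.8],"twist":[0,-0.2,0],"jaw":0.9},
    {"xyz":[1.45,0,2.9],"twist":[0,-0.2,0],"jaw":0.9},
    {"xyz":[1.45,0,2.9],"twist":[0,-0.2,0],"jaw":0.9},
    {"xyz":[1.45,0,2.9],"twist":[0,-0.2,0],"jaw":0.9},
    {"xyz":[1.45,0,2.9],"twist":[0,-0.2,0],"jaw":0.9},
    {"xyz":[1.45,0,2.9],"twist":[0,-0.2,0],"jaw":0.9},
  ],
)

```text
time_s: 5.88
tool_pos: [0.6338, 0.021, 0.2117]
tool_rot: [180.0, 22.2, -6.4]
force: [0.4, 0.3, -0.4]
grip_width: 0.0246
grasp_force: 25.0
```

```bash
python3 - <<'E'
from pl import *
c=env.read_camera('wrist'); pickle.dump(c,open('w5.pkl','wb')); 
o=env.get_obs(); show(o); where(o); go(o,*tcp(-9.8,14.8,22)); go(o,*tcp(-1.5,11.4,22))
E
```

```text
{'time_s': 5.9333, 'tool_pos': [0.6338, 0.021, 0.2117], 'tool_rot': [179.9663, 22.1959, -6.4176], 'force': [0.1508, 0.255, 0.0992], 'grip_width': 0.025, 'grasp_force': 24.9981}
plate in nest mm [-10.04  -0.25  13.16] tilt/yaw [-1.00e-02 -2.22e+01  1.10e-01]
xyz cm [-0.1  -0.03 -0.16] twist [-0.01  0.2  -0.11]
xyz cm [ 0.79 -0.03 -0.16] twist [-0.01  0.2  -0.11]
```

Request:
servo_tool(
  plan=[
    {"xyz":[-0.05,-0.02,-0.15],"twist":[0,0.2,-0.1],"jaw":0.9},
    {"xyz":[-0.05,-0.02,-0.15],"twist":[0,0.2,-0.1],"jaw":0.9},
    {"xyz":[0.1,-0.02,-0.15],"twist":[0,0.2,-0.1],"jaw":0.9},
    {"xyz":[0.2,-0.02,-0.15],"twist":[0,0.2,-0.1],"jaw":0.9},
    {"xyz":[0.3,-0.02,-0.15],"twist":[0,0.2,-0.1],"jaw":0.9},
    {"xyz":[0.4,-0.02,-0.15],"twist":[0,0.2,-0.1],"jaw":0.9},
    {"xyz":[0.4,-0.02,-0.15],"twist":[0,0.2,-0.1],"jaw":0.9},
    {"xyz":[0.4,-0.02,-0.15],"twist":[0,0.2,-0.1],"jaw":0.9},
  ],
)

```text
time_s: 6.6
tool_pos: [0.6381, 0.0208, 0.2112]
tool_rot: [180.0, 22.0, -6.3]
force: [-0.5, 0.0, -0.5]
grip_width: 0.0246
grasp_force: 25.0
```

```bash
python3 - <<'E'
from pl import *
c=env.read_camera('wrist'); pickle.dump(c,open('w6.pkl','wb')); 
o=env.get_obs(); show(o); where(o); go(o,*tcp(-1.5,11.4,22))
X=[(26,y,16) for y in(-18,18)]; q=wproj(c,nestpts(NX,NY,YAW,X)); print(q.round(1))
k=6; x0,y0=255,165; im=cv2.resize(c['img'][y0:y0+95,x0:x0+130,::-1],None,fx=k,fy=k,interpolation=cv2.INTER_CUBIC)
for nm,P in M.items():
    r=((wproj(c,nestpts(NX,NY,YAW,P))-[x0,y0]+.5)*k).astype(int); cv2.line(im,tuple(map(int,r[0])),tuple(map(int,r[1])),(0,255,0),1)
cv2.imwrite('pics/w6.png',im)
E
```

```text
{'time_s': 6.65, 'tool_pos': [0.6381, 0.0208, 0.2113], 'tool_rot': [179.9974, 22.0104, -6.3129], 'force': [-0.654, 0.2934, 0.1524], 'grip_width': 0.0245, 'grasp_force': 24.9981}
plate in nest mm [-5.21 -0.04 12.55] tilt/yaw [-0.000e+00 -2.201e+01  1.000e-02]
xyz cm [ 0.38 -0.   -0.03] twist [-0.    0.01 -0.01]
[[361.6 233.1]
 [275.1 233.2]]
```

View pics/w6.png

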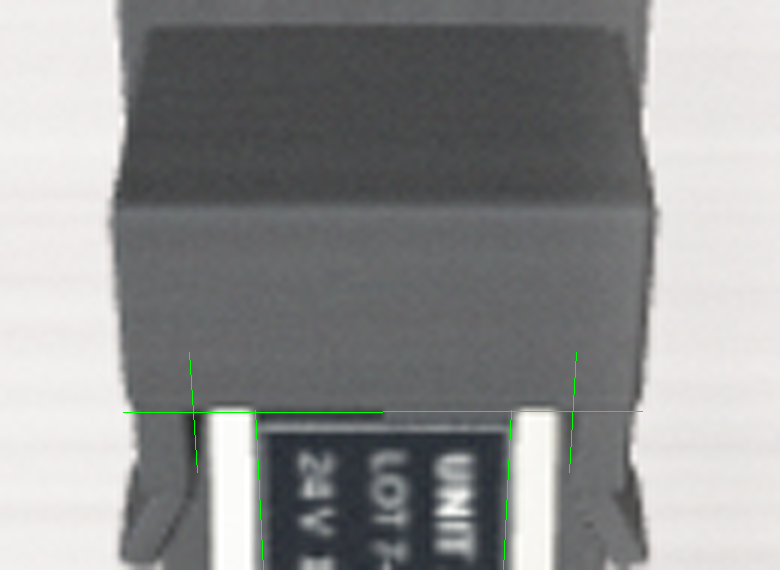

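The crop shows the lip edge right on the predicted line at row 411. The plate is centred between the cheeks, with 15 px of crop on each side, and its end is just going under the lip. I'll push in further.

Request:
servo_tool(
  plan=[
    {"xyz":[0.1,0,-0.02],"twist":[0,0,0],"jaw":0.9},
    {"xyz":[0.2,0,-0.03],"twist":[0,0,0],"jaw":0.9},
    {"xyz":[0.3,0,-0.03],"twist":[0,0,0],"jaw":0.9},
    {"xyz":[0.36,0,-0.03],"twist":[0,0,0],"jaw":0.9},
    {"xyz":[0.36,0,-0.03],"twist":[0,0,0],"jaw":0.9},
    {"xyz":[0.36,0,-0.03],"twist":[0,0,0],"jaw":0.9},
  ],
)

```text
time_s: 7.15
tool_pos: [0.6416, 0.0204, 0.2103]
tool_rot: [-180.0, 22.0, -6.3]
force: [0.0, -1.3, -0.3]
grip_width: 0.0248
grasp_force: 25.0
```

```bash
python3 - <<'E'
from pl import *
o=env.get_obs(); show(o); where(o); go(o,*tcp(-1,11.4,22)); go(o,*tcp(-1,9.4,17.5)); go(o,*tcp(-.7,8.4,15.5))
E
```

```text
{'time_s': 7.15, 'tool_pos': [0.6416, 0.0204, 0.2103], 'tool_rot': [-179.9981, 21.9983, -6.3083], 'force': [0.0147, -1.2579, -0.306], 'grip_width': 0.0248, 'grasp_force': 24.998}
plate in nest mm [-1.67 -0.03 11.54] tilt/yaw [ 0.0e+00 -2.2e+01  1.0e-02]
xyz cm [ 0.07 -0.   -0.01] twist [-0.01 -0.   -0.01]
xyz cm [-1.29 -0.    0.3 ] twist [-0.    4.5  -0.01]
xyz cm [-1.85 -0.    0.47] twist [-0.    6.5  -0.01]
```

```bash
python3 - <<'E'
from pl import *
o=env.get_obs(); go(o,*tcp(-1.5,10.1,19)); go(o,*tcp(-1.3,8.6,16))
E
```

```text
xyz cm [-0.88 -0.    0.2 ] twist [-0.    3.   -0.01]
xyz cm [-1.76 -0.    0.45] twist [-0.    6.   -0.01]
```

Request:
servo_tool(
  plan=[
    {"xyz":[-0.44,0,0.1],"twist":[0,1.5,0],"jaw":0.9},
    {"xyz":[-0.88,0,0.2],"twist":[0,3,0],"jaw":0.9},
    {"xyz":[-1.32,0,0.32],"twist":[0,4.5,0],"jaw":0.9},
    {"xyz":[-1.76,0,0.45],"twist":[0,6,0],"jaw":0.9},
    {"xyz":[-1.76,0,0.45],"twist":[0,6,0],"jaw":0.9},
    {"xyz":[-1.76,0,0.45],"twist":[0,6,0],"jaw":0.9},
  ],
)

```text
time_s: 7.65
tool_pos: [0.6235, 0.0226, 0.213]
tool_rot: [-180.0, 16.0, -6.3]
force: [-0.4, -0.4, -0.1]
grip_width: 0.0245
grasp_force: 25.0
```

```bash
python3 - <<'E'
from pl import *
o=env.get_obs(); show(o); where(o); go(o,*tcp(-1.2,8.3,15.6))
E
```

```text
{'time_s': 7.65, 'tool_pos': [0.6235, 0.0226, 0.213], 'tool_rot': [-179.9696, 16.0149, -6.2885], 'force': [-0.405, -0.4448, -0.1423], 'grip_width': 0.0245, 'grasp_force': 24.998}
plate in nest mm [-1.52  0.23  8.96] tilt/yaw [ 3.000e-02 -1.601e+01 -1.000e-02]
xyz cm [-0.08  0.01  0.06] twist [-0.03  0.41  0.01]
```

Request:
servo_tool(
  plan=[
    {"xyz":[0,0,0.06],"twist":[0,0.4,0],"jaw":0.9},
    {"xyz":[0,0,0.06],"twist":[0,0.4,0],"jaw":0.9},
    {"xyz":[0,0,0.06],"twist":[0,0.4,0],"jaw":0.68},
    {"xyz":[0,0,0.06],"twist":[0,0.4,0],"jaw":0.6},
    {"xyz":[0,0,0.06],"twist":[0,0.4,0],"jaw":0.5},
    {"xyz":[0,0,0.06],"twist":[0,0.4,0],"jaw":0.5},
    {"xyz":[0,0,0.06],"twist":[0,0.4,0],"jaw":0.5},
  ],
)

```text
time_s: 8.23
tool_pos: [0.6236, 0.0223, 0.2121]
tool_rot: [180.0, 15.6, -6.3]
force: [0.4, -0.3, 0.1]
grip_width: 0.0415
grasp_force: 0.0
```

Request:
servo_tool(
  plan=[
    {"xyz":[0,0,-1],"twist":[0,0,0],"jaw":0.5},
    {"xyz":[0,0,-3],"twist":[0,0,0],"jaw":0.5},
    {"xyz":[0,0,-5],"twist":[0,0,0],"jaw":0.5},
    {"xyz":[0,0,-5],"twist":[0,0,0],"jaw":0.7},
    {"xyz":[0,0,-5],"twist":[0,0,0],"jaw":1},
    {"xyz":[0,0,-5],"twist":[0,0,0],"jaw":1},
    {"xyz":[0,0,-5],"twist":[0,0,0],"jaw":1},
    {"xyz":[0,0,-5],"twist":[0,0,0],"jaw":1},
    {"xyz":[0,0,-5],"twist":[0,0,0],"jaw":1},
  ],
)

```text
time_s: 8.98
tool_pos: [0.6365, 0.021, 0.2596]
tool_rot: [180.0, 15.7, -6.3]
force: [-0.7, -1.1, -0.3]
grip_width: 0.0116
grasp_force: 0.0
```

```bash
python3 - <<'E'
from pl import *
o=env.get_obs(); show(o)
c=env.read_camera('wrist'); pickle.dump(c,open('w7.pkl','wb'))
def pp(a,y,h,X0,Z0,th):
    t=np.radians(th); return (X0+a*np.cos(t)+h*np.sin(t),y,Z0-a*np.sin(t)+h*np.cos(t))
for th in (15,22,0):
    print(th,wproj(c,nestpts(NX,NY,YAW,[pp(a,y,8.5,-1,30*np.sin(np.radians(th)),th) for a in(-26,26) for y in(-9,9)])).round(1).tolist())
go(o,*tcp(-6.5,30,0,np.array([0,0,.182]))); 
k=5; cv2.imwrite('pics/w7.png',cv2.resize(c['img'][130:250,245:395,::-1],None,fx=k,fy=k,interpolation=cv2.INTER_CUBIC))
E
```

```text
{'time_s': 8.9833, 'tool_pos': [0.6365, 0.021, 0.2596], 'tool_rot': [179.9902, 15.678, -6.3124], 'force': [-0.6656, -1.0941, -0.3491], 'grip_width': 0.0116, 'grasp_force': 0.0}
15 [[333.4, 295.1], [303.6, 295.1], [334.5, 210.6], [302.4, 210.6]]
22 [[333.9, 299.3], [303.2, 299.3], [334.5, 210.7], [302.4, 210.8]]
0 [[332.6, 284.3], [304.5, 284.4], [334.4, 212.0], [302.5, 212.1]]
xyz cm [-5.18  0.02  3.69] twist [ 1.000e-02  1.568e+01 -1.000e-02]
```

```bash
python3 - <<'E'
from pl import *
c=load('w7'); g=cv2.cvtColor(c['img'],cv2.COLOR_RGB2GRAY)
print(g[200:222,310],g[200:222,327]); print(g[230,290:348]); print(g[255,290:348]); print('lip row',wproj(c,nestpts(NX,NY,YAW,M['lipfront top']))[:,1])
S=env.read_camera('scene'); pickle.dump(S,open('s7.pkl','wb'))
def pp(a,y,h,X0,Z0,th):
    t=np.radians(th); return (X0+a*np.cos(t)+h*np.sin(t),y,Z0-a*np.sin(t)+h*np.cos(t))
for th in(15,0): print(th,[proj(S,X).round(1).tolist() for X in nestpts(NX,NY,YAW,[pp(a,y,8.5,-1,30*np.sin(np.radians(th)),th) for a in(-30,30) for y in(-12.5,12.5)])])
cv2.imwrite('pics/s7.png',cv2.resize(S['img'][220:360,290:450,::-1],None,fx=5,fy=4.2857,interpolation=cv2.INTER_CUBIC))
E
```

```text
[106 104 101 105 104 105 104 104 102 106 101 103 102 103 101 106  93 118
 110 116 146 142] [103 104 101 102 103 102 106 104 103 104 102 101 101 100 100 100  93 135
 175 153 177 213]
[109 105  90  89  78  99 165 243 250 250 250 234 159  99  56  50  50  51
 149 146 141 125  87  57  51  52  47  56  80  78  70  66  54  53  52  51
  53  52  56  67  65  48  51  53 122 211 240 244 245 243 221 102 105  94
 101  96 106 108]
[106 102 107 102 102 100 103 245 250 250 249 241 199 108  58  48  51  48
  51  49  49  49  50  50  50  52  47  52  47  48  50  47  51  52  54  49
  48  47  55  54  47  48  53  61 119 231 245 244 245 227 151 104 108 105
 103 105 109 101]
lip row [216.88685936 216.8307585 ]
15 [[347.9, 269.2], [339.2, 257.0], [385.3, 263.6], [376.2, 251.9]]
0 [[345.3, 277.9], [336.8, 265.6], [384.6, 263.8], [375.5, 252.0]]
```

```bash
python3 - <<'E'
from pl import *
c=load('w7'); g=cv2.cvtColor(c['img'],cv2.COLOR_RGB2GRAY)
for x in (305,318,331): print(x,g[212:270:1,x])
def pp(a,y,h,X0,Z0,th):
    t=np.radians(th); return (X0+a*np.cos(t)+h*np.sin(t),y,Z0-a*np.sin(t)+h*np.cos(t))
for X0 in(-1,-3,-5,-7): print(X0,[ (th,wproj(c,nestpts(NX,NY,YAW,[pp(a,0,8.5,X0,30*np.sin(np.radians(th)),th) for a in(26,30)]))[:,1].round(1).tolist()) for th in(10,15)])
w=load('w5')
E
```

```text
305 [105 102 102 104  94  64  50  52  48  51  51  48  50  50  50  52  50  52
  50  50  48  53  52  48  48  52  50  50  56  47  50  51  46  50  53  50
  50  49  50  48  53  50  52  48  52  46  48  51  51  52  51  53  49  51
  51  51  51  53]
318 [101  99 102 107  96  82  74 117 118 106 120  93  93  79  54  62 125  88
  80 106 111  98  77  67  50  47  48  49  45  48  50  47  53  49  49  50
  52  53  53  49  48  44  47  47  49  46  52  49  50  50  51  47  52  47
  50  48  52  51]
331 [100  98 102 102  96  68  51  52  52  48  51  50  54  50  47  52  52  49
  48  52  49  52  49  49  47  50  53  50  49  50  53  49  45  47  50  49
  49  48  50  47  49  51  51  48  46  51  45  52  51  54  48  52  55  49
  51  49  53  53]
-1 [(10, [210.8, 204.0]), (15, [210.6, 203.6])]
-3 [(10, [213.9, 207.2]), (15, [213.7, 206.8])]
-5 [(10, [217.1, 210.3]), (15, [216.9, 209.9])]
-7 [(10, [220.2, 213.5]), (15, [220.0, 213.1])]
```

Request:
servo_tool(
  plan=[
    {"xyz":[-1.8,0,0.2],"twist":[0,5.5,0],"jaw":1},
    {"xyz":[-3.6,0,1],"twist":[0,11,0],"jaw":1},
    {"xyz":[-5.2,0,2],"twist":[0,15.7,0],"jaw":1},
    {"xyz":[-5.2,0,3.2],"twist":[0,15.7,0],"jaw":1},
    {"xyz":[-5.2,0,3.5],"twist":[0,15.7,0],"jaw":1},
    {"xyz":[-5.2,0,3.5],"twist":[0,15.7,0],"jaw":1},
    {"xyz":[-5.2,0,3.5],"twist":[0,15.7,0],"jaw":1},
    {"xyz":[-5.2,0,3.5],"twist":[0,15.7,0],"jaw":1},
  ],
  newtons=10,
)

```text
time_s: 9.75
tool_pos: [0.5791, 0.0272, 0.2409]
tool_rot: [179.9, -0.1, -6.3]
force: [0.7, -0.4, 0.4]
grip_width: 0.0002
grasp_force: 0.0
```

```bash
cat >> pl.py <<'E'
TIP=np.array([0,0,.182])
E
python3 - <<'E'
from pl import *
o=env.get_obs(); show(o); where(o,TIP); go(o,*tcp(-6.5,20.5,0,TIP))
E
```

```text
{'time_s': 9.75, 'tool_pos': [0.5791, 0.0272, 0.2409], 'tool_rot': [179.9461, -0.1395, -6.3307], 'force': [0.6983, -0.3606, 0.3611], 'grip_width': 0.0002, 'grasp_force': 0.0}
plate in nest mm [-3.85 -0.14 32.89] tilt/yaw [-0.05  0.14  0.03]
xyz cm [-0.22  0.    1.24] twist [ 0.05 -0.14 -0.03]
```

Request:
servo_tool(
  plan=[
    {"xyz":[-0.25,0,0.4],"twist":[0,0,0],"jaw":1},
    {"xyz":[-0.25,0,0.8],"twist":[0,0,0],"jaw":1},
    {"xyz":[-0.25,0,1.0],"twist":[0,0,0],"jaw":1},
    {"xyz":[-0.25,0,1.0],"twist":[0,0,0],"jaw":1},
    {"xyz":[-0.25,0,1.0],"twist":[0,0,0],"jaw":1},
  ],
)

```text
time_s: 10.17
tool_pos: [0.5753, 0.0277, 0.2303]
tool_rot: [180.0, -0.1, -6.3]
force: [-0.3, -0.4, -0.0]
grip_width: 0.0007
grasp_force: 0.0
```

```bash
python3 - <<'E'
from pl import *
o=env.get_obs(); show(o); where(o,TIP)
E
```

```text
{'time_s': 10.1667, 'tool_pos': [0.5753, 0.0277, 0.2303], 'tool_rot': [179.9866, -0.0793, -6.3171], 'force': [-0.3077, -0.3543, -0.0279], 'grip_width': 0.0007, 'grasp_force': 0.0}
plate in nest mm [-7.940e+00  2.000e-02  2.232e+01] tilt/yaw [-0.01  0.08  0.02]
```

Request:
servo_tool(
  plan=[
    {"xyz":[0.05,0,0.1],"twist":[0,0,0],"jaw":1},
    {"xyz":[0.05,0,0.2],"twist":[0,0,0],"jaw":1},
    {"xyz":[0.05,0,0.3],"twist":[0,0,0],"jaw":1},
    {"xyz":[0.05,0,0.4],"twist":[0,0,0],"jaw":1},
    {"xyz":[0.05,0,0.4],"twist":[0,0,0],"jaw":1},
  ],
)

```text
time_s: 10.58
tool_pos: [0.576, 0.0276, 0.2278]
tool_rot: [-179.9, -0.1, -6.3]
force: [-3.0, 0.6, 8.6]
grip_width: 0.0006
grasp_force: 3.6
```

Request:
servo_tool(
  plan=[
    {"xyz":[0,0,0.07],"twist":[0,0,0],"jaw":1},
    {"xyz":[0,0,0.14],"twist":[0,0,0],"jaw":1},
    {"xyz":[0,0,0.2],"twist":[0,0,0],"jaw":1},
    {"xyz":[0,0,0.2],"twist":[0,0,0],"jaw":1},
  ],
)

```text
time_s: 10.92
tool_pos: [0.576, 0.0276, 0.2265]
tool_rot: [-179.9, -0.1, -6.3]
force: [-5.5, -0.9, 13.9]
grip_width: 0.0005
grasp_force: 6.2
```

Request:
servo_tool(
  plan=[
    {"xyz":[0,0,0.07],"twist":[0,0,0],"jaw":1},
    {"xyz":[0,0,0.14],"twist":[0,0,0],"jaw":1},
    {"xyz":[0,0,0.2],"twist":[0,0,0],"jaw":1},
    {"xyz":[0,0,0.2],"twist":[0,0,0],"jaw":1},
  ],
)

```text
time_s: 11.25
tool_pos: [0.5759, 0.0276, 0.225]
tool_rot: [-179.9, -0.1, -6.3]
force: [2.6, -0.0, 0.1]
grip_width: -0.0
grasp_force: 0.0
```

Request:
servo_tool(
  plan=[
    {"xyz":[0,0,0.1],"twist":[0,0,0],"jaw":1},
    {"xyz":[0,0,0.2],"twist":[0,0,0],"jaw":1},
    {"xyz":[0,0,0.3],"twist":[0,0,0],"jaw":1},
    {"xyz":[0,0,0.4],"twist":[0,0,0],"jaw":1},
    {"xyz":[0,0,0.4],"twist":[0,0,0],"jaw":1},
  ],
)

```text
time_s: 11.67
tool_pos: [0.5757, 0.0278, 0.2183]
tool_rot: [180.0, -0.1, -6.3]
force: [-0.9, -0.0, 0.4]
grip_width: 0.0006
grasp_force: 0.0
```

```bash
python3 - <<'E'
from pl import *
o=env.get_obs(); show(o); where(o,TIP)
E
```

```text
{'time_s': 11.6667, 'tool_pos': [0.5757, 0.0278, 0.2183], 'tool_rot': [179.9955, -0.085, -6.3042], 'force': [-0.8777, -0.0289, 0.3531], 'grip_width': 0.0006, 'grasp_force': 0.0}
plate in nest mm [-7.49  0.19 10.29] tilt/yaw [-0.    0.09  0.  ]
```

Request:
servo_tool(
  plan=[
    {"xyz":[0,0,0.06],"twist":[0,0,0],"jaw":1},
    {"xyz":[0,0,0.12],"twist":[0,0,0],"jaw":1},
    {"xyz":[0,0,0.18],"twist":[0,0,0],"jaw":1},
    {"xyz":[0,0,0.22],"twist":[0,0,0],"jaw":1},
    {"xyz":[0,0,0.22],"twist":[0,0,0],"jaw":1},
  ],
)

```text
time_s: 12.08
tool_pos: [0.5758, 0.0275, 0.2172]
tool_rot: [-180.0, -0.1, -6.3]
force: [-3.5, -0.3, 8.3]
grip_width: 0.0008
grasp_force: 4.4
```

Request:
servo_tool(
  plan=[
    {"xyz":[0,0,-2],"twist":[0,0,0],"jaw":1},
    {"xyz":[0,0,-5],"twist":[0,0,0],"jaw":1},
    {"xyz":[-1,0,-8],"twist":[0,0,0],"jaw":1},
    {"xyz":[-4,0,-11],"twist":[0,0,0],"jaw":1},
    {"xyz":[-7.5,0,-11.3],"twist":[0,0,0],"jaw":1},
    {"xyz":[-7.5,0,-11.3],"twist":[0,0,0],"jaw":1},
    {"xyz":[-7.5,0,-11.3],"twist":[0,0,0],"jaw":1},
    {"xyz":[-7.5,0,-11.3],"twist":[0,0,0],"jaw":1},
  ],
)

```text
time_s: 12.75
tool_pos: [0.5011, 0.0361, 0.3292]
tool_rot: [-179.9, -0.1, -6.3]
force: [-0.4, 0.8, -1.1]
grip_width: 0.0006
grasp_force: 0.0
```

```bash
python3 - <<'E'
from pl import *
o=env.get_obs(); show(o)
c=env.read_camera('wrist'); S=env.read_camera('scene'); k=6
P=dict(M); P.update({'plate':[(-30,12.5,8.5),(30,12.5,8.5)],'plateR':[(-30,-12.5,8.5),(30,-12.5,8.5)],'pa':[(26,9,8.5),(26,-9,8.5)],'pb':[(-26,9,8.5),(-26,-9,8.5)]})
u=wproj(c,nestpts(NX,NY,YAW,[(0,0,8.5)]))[0]; x0,y0=int(u[0])-33,int(u[1])-48
im=cv2.resize(c['img'][y0:y0+96,x0:x0+66,::-1],None,fx=k,fy=k,interpolation=cv2.INTER_CUBIC)
for nm in('lipfront top','nose'):
    r=((wproj(c,nestpts(NX,NY,YAW,P[nm]))-[x0,y0]+.5)*k).astype(int); cv2.line(im,tuple(map(int,r[0])),tuple(map(int,r[1])),(0,255,0),1)
for X in [(-26,9,8.5),(-26,-9,8.5)]:
    r=((wproj(c,nestpts(NX,NY,YAW,[X]))[0]-[x0,y0]+.5)*k).astype(int); cv2.circle(im,tuple(map(int,r)),3,(0,0,255),1)
s=cv2.resize(S['img'][230:334,300:371,::-1],(393,576),interpolation=cv2.INTER_CUBIC)
s=cv2.resize(S['img'][235:345,290:365,::-1],(393,576),interpolation=cv2.INTER_CUBIC)
cv2.imwrite('pics/fin.png',np.hstack([im,s]))
E
```

```text
{'time_s': 12.75, 'tool_pos': [0.5011, 0.0361, 0.3292], 'tool_rot': [-179.9433, -0.1384, -6.283], 'force': [-0.4463, 0.8404, -1.0982], 'grip_width': 0.0006, 'grasp_force': 0.0}
```

View pics/fin.png

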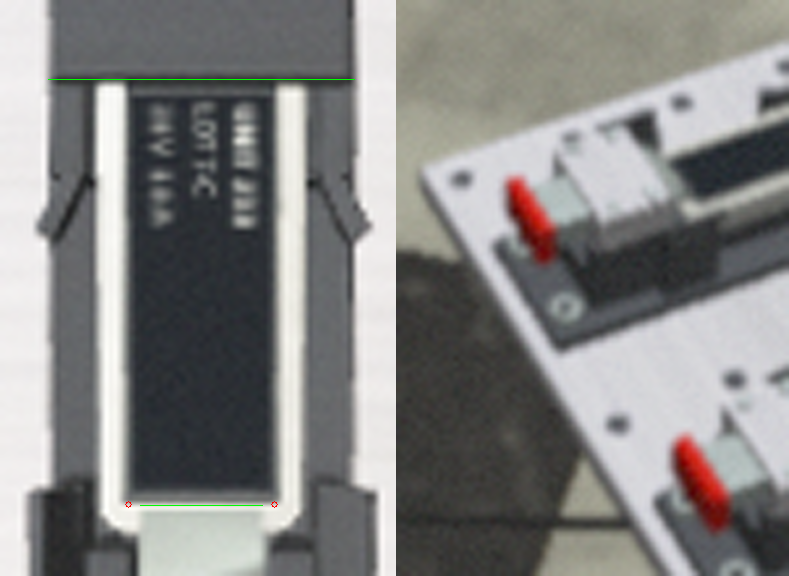

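The final picture shows the plate flat between the lip (row 79) and the nose, which lies over its rear end at row 504, its sprung-out position. The rear end at row 533 puts the plate within about 1 mm of centre. The arm is clear, so I'll hand in the job.

```bash
python3 -c "
from cell import env
print(env.sign_off())"
```

```text
the job is handed in; nothing more can be done
None
```

The plate is in the empty nest, dark face up and flat, hooked under the lip with the catch sprung back over it; press force readings between moves stayed under 14 N, plate_done wasn't touched, and the job was handed in at about 13 s (no verdict was returned).

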